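# Pack the specimen jar and snap the transport box shut

### The job

Stand the short, wide specimen jar upright in the round pocket inside the open transport box and let go of it. Then set the white cover on the box without dropping it and press it straight down until the clips at both ends have snapped and it sits fully home. Leave the sanitiser bottle, the pill jar, the mug and the stapler standing where they are.

Things in the scene. Friction and masses are not known exactly. Their poses are not given: they have to be found in the camera images.
- box_rim (a point): Open grey box fixed to the counter on a thin foot plate: 160 mm long (its x), 100 mm wide (y), 75 mm high, walls 4 mm, inner floor 4 mm above the counter. This point is the centre of the mouth, level with the rim, 75 mm above the counter. At the middle of each short end a sprung catch stands 5 mm out of the wall, 11 to 21 mm below the rim.
- box_pocket (a point): Centre of the round pocket in the middle of the box, a low ring on the inner floor, 50 mm inside diameter, 8 mm high. This point is on the inner floor (4 mm above the counter), where the jar's underside stands.
- jar_mid (a point): The specimen jar, loose, clear with white cap, the shorter and wider of two small jars: 44 mm diameter, 58 mm high, 60 to 110 g. This point is its centre, 29 mm above its underside. It stands on the mat between the sanitiser (the mat's +x side) and the pill jar (-x), so fingers have room along the mat's y only.
- cover_grip (a point): The loose white cover, 180 (x) x 108 (y) mm, 0.18 kg, fits either way round. On its 4 mm plate stands a grip rib 80 mm long (x), 18 mm wide (y), 32 mm high. This point is the rib's centre, 16 mm above the plate's top. It starts right way up on the counter, this point 52 mm high. Fully home (plate on the rim) it is 20 mm above box_rim, x axes parallel.
- cover_top (a point): Middle of the top face of the cover's rib, where it can be pressed; 16 mm above cover_grip. Under the plate a rigid clip arm 40 mm wide with an inward hook reaches 32 mm down at each x end, outside the box, and lips 16 mm deep fit inside the mouth with 1.5 mm play. Laid on loosely, the cover stays about 11 mm above home on the catches; about 10 to 16 N straight down snaps it.
- catch_a (a joint): Sprung catch at the box's +x end, 36 mm wide; 0 m is out (free, or snapped over the hook), it grows to about 0.003 as a clip arm presses it inward past.
- catch_b (a joint): Sprung catch at the box's -x end, 36 mm wide; 0 m is out (free, or snapped over the hook), it grows to about 0.003 as a clip arm presses it inward past.
- mat: Flat grey mat fixed to the counter, 240 mm (x) x 120 mm (y), 3 mm thick; origin at the centre of its underside. The specimen jar stands within 12 mm of its middle, the sanitiser towards its +x end and the pill jar towards its -x end.
- sanitiser_mid (a point): White sanitiser bottle, bystander: 56 mm diameter, 150 mm high; point at its centre half-way up. Stands on the mat, to be left alone.
- pill_jar_mid (a point): Pill jar, bystander: clear with white cap, narrower and taller than the specimen jar: 36 mm diameter, 78 mm high; point half-way up. Stands on the mat, to be left alone.
- mug_mid (a point): White mug with a handle, bystander: 80 mm diameter, 92 mm high; point half-way up. Stands just beyond one short end (+x) of the box.
- stapler_mid (a point): Black stapler, bystander: 130 mm long (its x), 34 mm wide, 44 mm high; point half-way up. Lies just beyond the cover's +x end.
There are look-alikes about, which are no part of the job. What is shaped like the part that bears jar_mid but blue is not meant.

How it is judged (in metres and radians):
On the way:
1. the specimen jar stands upright in the pocket, released, with the cover still off the box (horizontal distance between jar_mid and box_pocket below 0.007 m and height (world z) of jar_mid below 0.039 m and angle between jar_mid's own z axis and vertical below 0.12 rad and contact force between the fingers and jar below 0.1 N and linear speed of jar below 0.03 m/s and horizontal distance between cover_grip and box_rim above 0.08 m), for 0.2 s.
At the end, for the whole second after the job is handed in: Cover snapped home: rib centre 17.5 to 21.9 mm above the rim (20 is home), within 5 mm of centre, level to 0.03 rad, parallel to the box to 0.06 rad, at rest, both catches sprung back to 1.5 mm. Jar inside, within 7 mm of the pocket centre, centre below 39 mm, upright to 0.12 rad (horizontal distance between jar_mid and box_pocket below 0.007 m and height (world z) of jar_mid below 0.039 m and angle between jar_mid's own z axis and vertical below 0.12 rad and z of cover_grip in the frame of box_rim between 0.0175 and 0.0219 m and horizontal distance between cover_grip and box_rim below 0.005 m and angle between cover_grip's own z axis and vertical below 0.03 rad and angle between the x axis of cover_grip and the x axis of box_rim, either way round below 0.06 rad and linear speed of cover below 0.02 m/s and value of joint each of catch_a, catch_b below 0.0015 m); the robot touches nothing.
It fails at once if a bystander (sanitiser, pill jar, mug, stapler) is shifted more than 20 mm or tipped (distance of any of sanitiser_mid, pill_jar_mid, mug_mid, stapler_mid from where it was at the start of the episode above 0.02 m or angle between any of sanitiser_mid, pill_jar_mid, mug_mid, stapler_mid's own z axis and vertical above 0.3 rad).
It fails at once if the cover is dropped (falls free at over 0.45 m/s) (linear speed of cover above 0.45 m/s and contact force between the fingers and cover below 0.05 N).
It fails at once if the jar is dropped (falls free at over 0.45 m/s) (linear speed of jar above 0.45 m/s and contact force between the fingers and jar below 0.05 N).
It also fails if it takes over 72 s, if anything falls off the work surface, if the arm or the gripper's body presses on something with over 40 N, if the wrist force passes 120 N, or if a joint passes its speed limit or range.

### The arm

A 6-joint arm with a two-finger parallel gripper is mounted at the origin on the work surface. World frame = base frame: x ahead of the robot, y to its left, z up, the work surface at z = 0. Lengths are in mm, angles in rad, forces in N, time in s.
With the tool pointing down it reaches from about 275 to 750 mm from the base axis. Payload 10.2 kg.
Tool frame: the origin (TCP) lies midway between the tips of the shut fingers; the grasp point (between the pads) lies 19 mm behind it; z points along the fingers, y is the direction in which the jaws open and shut (so a half turn about z gives the same grasp; the last joint's range is limited). The gripper opens to 85 mm and grips with 20 to 120 N. Pads are 22 mm wide; open, the fingers measure 114 mm over their backs; the gripper's body (76 mm by 85 mm) begins 54 mm behind the grasp point. The pads swing forward as they close: fully open they stand 13 mm farther back than shut.
Start: joints at [0.981, 0.313, 1.498, -0, 1.331, -0.223], TCP at [188.294, 490.078, 231.294] pointing down, gripper open.
Joint ranges: [-2.94, 2.94], [-0.97, 2.17], [0.19, 2.56], [-1.23, 4.37], [0.02, 3.11], [-2.88, 2.88]. Speed limits (rad/s): [2.39, 2.39, 3.01, 3.14, 3.14, 3.14].

### API

Orientations are given as a unit quaternion [w, x, y, z].
In Python, from rig import sense, optics, ctrl gives the robot as it stands.
- The arm moves only by the tool play_rows, never from a script. Its argument "plan" is a list of rows, each a list of 7 numbers: the shift along the world's x, y, z in mm, then the turn, a rotation vector about the world's x, y, z in rad, then the opening, from -1 (shut) to 1 (fully open), so that 0 is half open. A call has 1 to 5 rows; each row shifts and turns the pose as measured when the row begins; what a row does not reach is not made up. A row lasts 1/12 s, in which the tool goes at most 41.7 mm and 7.16 degrees, less where a joint would pass 70% of its speed; a pose out of reach is approached as far as the arm can. A call is refused whole if a number of a shift passes 41.7 or a number of a turn 0.125, either way. A call with a gripper value outside its range is refused whole. The fingers move at their own pace and stop on an object; "grip_force" is the grip in N (left out, the last holds). Time passes only in rows, so rows that do not move let the fingers close. It gives the time, the measured TCP pose, the force and the opening at its end, in the units of the state.
- sense(): the state, without advancing time (a new reading comes with each control period).
- optics.capture(name): name is "scene" or "top" or "wrist"; returns a dict with "img" (420x560x3 uint8, blue, green, red), "fx", "fy", "cx", "cy" (pixels), "world_to_cam" (4x4, takes a point from world to camera coordinates). Camera axes: x right, y up, looking along -z (the intrinsics and any distortion apply to the point x, -y, -z); pixel columns grow to the right and rows downward; lengths in mm; the calibration is good to about 2 mm. A picture is of the moment at which its call begins. There is no depth.
- ctrl.finish_job(): hands the job in, once; it reports no verdict.
The state is a dict: "time_s": time; "joints": joint angles; "dq": joint speeds; "tau": joint torques, N m; "eef_pos": TCP position; "ee_rot": TCP orientation; "force": force on the tool from outside, world axes, zero at the start; "wrist_torque": the same for the moment, N m; "grip_width": opening from 0.0 (shut) to 1.0 (fully open).
Only numpy, scipy, OpenCV 4.12 (cv2) and the standard library are available. Lean on these libraries where they do the work, as an engineer would, in place of code of your own. Each camera call takes 0.05 s, during which the arm holds its last target. There are 200 camera calls.

## Working session

There is one attempt and no reset: what is moved stays moved. The work goes in short steps, Python scripts to look and compute and a tool call to move; the robot and the scene stay as the last step left them, time stands still between calls to the robot, and variables do not carry over. Pictures are saved under pics/ and viewed, about 8 in all and at most 12, crops included, and the job is handed in when it is done.

Besides the shell and the picture viewer there is one more tool, called in YAML: its name, and indented under it one key for each argument. play_rows: Moves the arm, as the interface text tells. Its arguments: {"type":"object","properties":{"plan":{"type":"array"},"grip_force":{"type":"number"}},"required":["plan"]}

```bash
mkdir -p pics; ls
cat > h.py <<'E'
import numpy as np, cv2
from rig import sense, optics, ctrl
def cap(n):
    c=optics.capture(n); return c
def ray(c,u,v):
    M=np.array(c["world_to_cam"]);R=M[:3,:3];t=M[:3,3]
    d=np.array([(u-c["cx"])/c["fx"],-(v-c["cy"])/c["fy"],-1.0])
    return -R.T@t, R.T@d
def onz(c,u,v,z):
    o,d=ray(c,u,v); return o+d*(z-o[2])/d[2]
def proj(c,p):
    M=np.array(c["world_to_cam"]);q=M[:3,:3]@np.array(p,float)+M[:3,3]
    return c["cx"]+c["fx"]*q[0]/-q[2], c["cy"]+c["fy"]*(-q[1])/-q[2]
E
python3 - <<'E'
from h import *
import pickle
d={}
for n in("scene","top","wrist"):
    c=cap(n); d[n]=c
    print(n,[k for k in c],c["fx"],c["cx"],c["cy"],ray(c,c["cx"],c["cy"]))
pickle.dump(d,open("c0.pkl","wb"))
cv2.imwrite("pics/scene.png",d["scene"]["img"]);cv2.imwrite("pics/top.png",d["top"]["img"])
s=sense();print(s)
E
```

```text
pics
scene ['img', 'fx', 'fy', 'cx', 'cy', 'world_to_cam'] 543.1645156342544 276.75081380353396 207.2412019467411 (array([1167.95298623, -253.97237927, 1181.61637353]), array([-0.49676688,  0.19400351, -0.84592275]))
top ['img', 'fx', 'fy', 'cx', 'cy', 'world_to_cam'] 455.4408072698997 291.6965428787726 205.69310045404077 (array([ 445.16469801,  -16.75748789, 1173.95503402]), array([ 0.07427105, -0.00245048, -0.99723508]))
wrist ['img', 'fx', 'fy', 'cx', 'cy', 'world_to_cam'] 310.5370175075628 278.2138350255171 214.39667386868646 (array([127.86794579, 512.62600936, 373.9458167 ]), array([ 0.24083646, -0.09275752, -0.9661231 ]))
{'time_s': 0.15, 'joints': array([ 9.80562687e-01,  3.13310126e-01,  1.49826057e+00, -6.53823908e-06,
        1.33100497e+00, -2.23440175e-01]), 'dq': array([-0.00118442, -0.00215599, -0.00330417, -0.00141158, -0.0005322 ,
        0.00048583]), 'tau': array([ 1.79700462e-03, -4.12368500e+01, -2.59796834e+01, -1.52995149e-04,
        3.22119267e-03,  2.80128688e-06]), 'eef_pos': array([188.1984618 , 489.89874456, 230.87309879]), 'ee_rot': array([-1.91576965e-04,  1.82369601e-01,  9.83229926e-01, -4.52646436e-04]), 'force': array([0.27907105, 0.32765048, 0.51981559]), 'wrist_torque': array([0.00692629, 0.00768115, 0.05089509]), 'grip_width': 0.9988506649630461}
```

View pics/top.png

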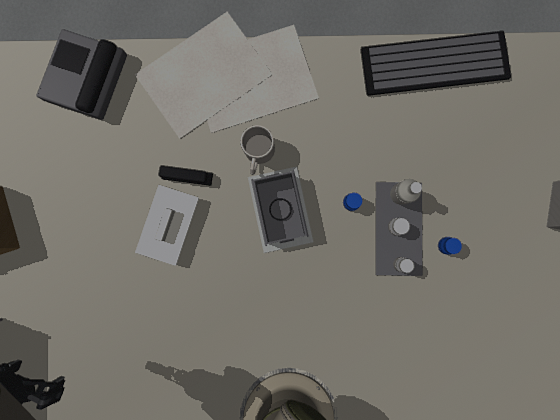

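View pics/scene.png

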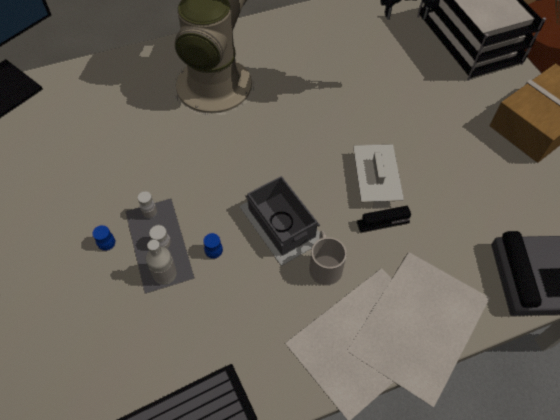

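The top view shows the box near (281,210) with the mug above it. The cover is at (172,226) with the stapler above it. The specimen jar is at (400,227), between the sanitiser (408,190) and the pill jar (405,266), and the blue decoys are at (353,201) and (450,246). The scene view agrees. I'll take coarse measurements from these, then refine with the wrist camera.

Run:
```python
from h import *
import pickle
d=pickle.load(open("c0.pkl","rb"));c=d["top"]
r=lambda u,v,z:onz(c,u,v,z).round(0)
print("jar",r(400,226,61),"san",r(408,190,140),"pill",r(405,265,81),"mug",r(257,142,92))
print("mat corners",[r(*p,3)[:2] for p in((376,182),(423,182),(423,276),(376,276))])
print("box outer rim",[r(*p,75)[:2] for p in((250,175),(299,168),(313,243),(263,251))], "pocket",r(281,210,12))
print("cover rib",r(167,226,68),"plate",[r(*p,36)[:2] for p in((162,186),(210,194),(181,266),(137,253))])
print("stapler",r(186,175,40))
w=d["wrist"];M=np.array(w["world_to_cam"]);s=sense();
print(M.round(3).tolist())
# bright mask
g=cv2.cvtColor(c["img"],cv2.COLOR_BGR2GRAY)
for n,(x0,x1,y0,y1) in dict(cover=(130,215,183,270),jar=(385,425,212,240)).items():
    m=(g[y0:y1,x0:x1]>165).astype(np.uint8)
    cs,_=cv2.findContours(m,cv2.RETR_EXTERNAL,cv2.CHAIN_APPROX_NONE);k=max(cs,key=cv2.contourArea)
    print(n,cv2.minAreaRect(k),cv2.contourArea(k),x0,y0, np.percentile(g[y0:y1,x0:x1],[10,50,90]))
```

```text
jar [ 474. -283.   61.] san [ 554. -285.  140.] pill [ 380. -287.   81.] mug [681.  62.  92.]
mat corners [array([ 590., -239.]), array([ 588., -361.]), array([ 347., -351.]), array([ 349., -232.])]
box outer rim [array([603.,  81.]), array([619., -39.]), array([436., -69.]), array([419.,  51.])] pocket [521.   8.  12.]
cover rib [483. 284.  68.] plate [array([585., 305.]), array([563., 185.]), array([384., 257.]), array([418., 367.])]
stapler [611. 244.  40.]
[[0.359, 0.933, -0.0, -524.318], [-0.902, 0.347, -0.258, 33.959], [-0.241, 0.093, 0.966, -378.032], [0.0, 0.0, 0.0, 1.0]]Traceback (most recent call last):
  File "<stdin>", line 16, in <module>
ValueError: max() iterable argument is empty
```

play_rows:
  plan:
    - [29,-23,4,0,0,0.037,1]
    - [29,-23,4,0,0,0.037,1]
    - [29,-23,4,0,0,0.037,1]
    - [29,-23,4,0,0,0.037,1]
    - [29,-23,4,0,0,0.037,1]

```text
time_s: 0.57
eef_pos: [331.9, 372.8, 249.5]
ee_rot: [-0.002, 0.081, 0.997, -0.002]
force: [0.6, -0.0, -0.6]
grip_width: 0.999
```

play_rows:
  plan:
    - [29,-23,4,0,0,0.037,1]
    - [29,-23,4,0,0,0.037,1]
    - [29,-23,4,0,0,0.037,1]
    - [29,-23,4,0,0,0.037,1]
    - [0,0,0,0,0,0,1]

```text
time_s: 0.98
eef_pos: [456.3, 271.0, 265.9]
ee_rot: [-0.002, 0.005, 1.0, -0.003]
force: [-0.1, 0.7, -0.3]
grip_width: 0.996
```

Run:
```python
from h import *
import pickle
c=cap("wrist");pickle.dump(c,open("cov.pkl","wb"));cv2.imwrite("pics/cov.png",c["img"])
s=sense();print(s["eef_pos"],s["ee_rot"],s["joints"])
```

```text
[454.39101867 272.61816839 265.57825492] [-0.00255161  0.00538019  0.99997944 -0.00238097] [ 0.32053601  0.30509055  1.4185366  -0.00290845  1.42432538 -1.23906618]
```

View pics/cov.png

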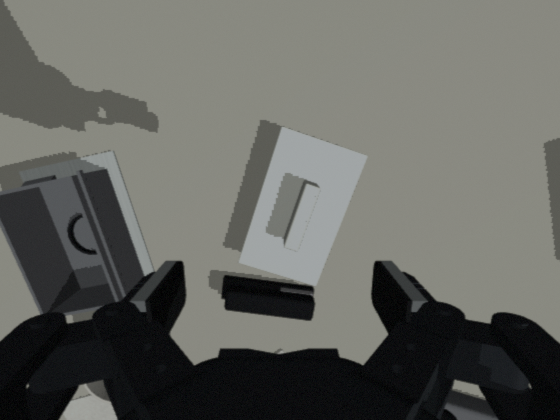

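The wrist view shows the cover plate with corners near (281,126), (367,156), (319,286) and (240,263), and the rib near (302,215). The stapler lies just past the lower end, and the box is at the left. Next I'll fit the cover and shift over to the box.

Run:
```python
from h import *
import pickle
c=pickle.load(open("cov.pkl","rb"))
g=cv2.cvtColor(c["img"],cv2.COLOR_BGR2GRAY).astype(int)
print(g[190,240:380:6],g[215,285:330:2])
for p in((281,126),(367,156),(319,286),(240,263)): print(onz(c,*p,36)[:2].round(1))
m=((g>150)).astype(np.uint8); m[:100]=0;m[300:]=0
cs,_=cv2.findContours(m,cv2.RETR_EXTERNAL,cv2.CHAIN_APPROX_NONE);k=max(cs,key=cv2.contourArea)
P=np.array([onz(c,*p[0],36)[:2] for p in k],np.float32)
print(cv2.minAreaRect(P)); print(cv2.boxPoints(cv2.minAreaRect(P)))
for p in((308,181),(319,185),(301,250),(286,246)): print(onz(c,*p,68)[:2].round(1))
```

```text
[ 96  90  90  90 164 163 164 119 119 119  84 163 164 163 165 164 163 164
 165 139 136 136 137 135] [118 118 118  96  75 138 163 164 164 164 164 164 163 154 164 164 164 164
 164 164 164 164 164]
[385.  273.4]
[420.2 374.8]
[589.1 321.9]
[555.4 218.7]
((487.0623779296875, 295.90118408203125), (106.7666015625, 179.0719757080078), 71.07315826416016)
[[385.05185 274.4461 ]
 [554.442   216.36217]
 [589.0729  317.35626]
 [419.68274 375.4402 ]]
[444.4 302.6]
[448.9 314.8]
[525.6 295.5]
[520.5 277.9]
```

play_rows:
  plan:
    - [2,-40,0,0,0,0,1]
    - [2,-40,0,0,0,0,1]
    - [2,-40,0,0,0,0,1]
    - [2,-40,0,0,0,0,1]
    - [2,-40,0,0,0,0,1]

```text
time_s: 1.45
eef_pos: [460.1, 75.1, 263.6]
ee_rot: [-0.004, -0.001, 1.0, -0.001]
force: [1.4, -0.1, -0.4]
grip_width: 0.999
```

play_rows:
  plan:
    - [2,-40,0,0,0,0,1]
    - [2,-30,0,0,0,0,1]
    - [0,0,0,0,0,0,1]

```text
time_s: 1.7
eef_pos: [462.3, -0.5, 263.1]
ee_rot: [-0.005, 0.001, 1.0, -0.001]
force: [0.1, 0.5, -0.4]
grip_width: 1.001
```

Run:
```python
from h import *
import pickle
c=cap("wrist");pickle.dump(c,open("box.pkl","wb"));cv2.imwrite("pics/box.png",c["img"])
s=sense();print(s["eef_pos"],s["ee_rot"])
```

```text
[462.10236366   1.32897314 263.10000224] [-4.97925938e-03  7.66870827e-04  9.99986892e-01 -9.13658069e-04]
```

View pics/box.png

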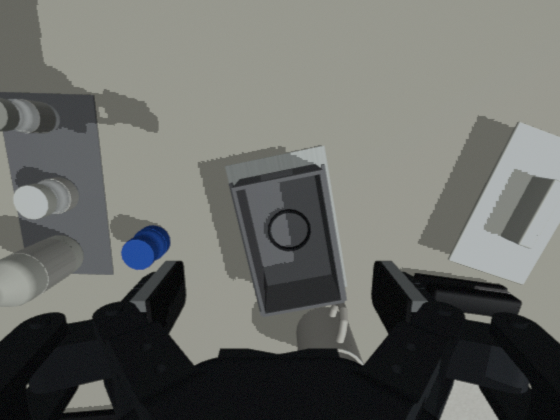

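The wrist view shows the box mouth with outer rim corners near (231,186), (323,165), (345,302) and (264,312). The pocket ring is centred at about (289,229), and the mug with its handle sits just beyond the +x end at (330,335).

Run:
```python
from h import *
import pickle
c=pickle.load(open("box.pkl","rb"))
for p in((231,187),(323,166),(345,302),(264,312)): print(onz(c,*p,75)[:2].round(1))
g=cv2.cvtColor(c["img"],cv2.COLOR_BGR2GRAY)
roi=g[195:265,255:325]; m=(roi<35).astype(np.uint8)
cs,_=cv2.findContours(m,cv2.RETR_EXTERNAL,cv2.CHAIN_APPROX_NONE)
for k in cs:
    if len(k)>40:
        e=cv2.fitEllipse(k);u,v=e[0][0]+255,e[0][1]+195;print(e,onz(c,u,v,12)[:2])
# jar, mat from here
for p in((30,203),): print("jar",onz(c,*p,61)[:2])
z=cv2.resize(c["img"][140:330,200:370],None,fx=3,fy=3,interpolation=cv2.INTER_CUBIC)
z=cv2.convertScaleAbs(z,alpha=1.8)
cv2.imwrite("pics/boxz.png",z)
```

```text
[453.7 -52.5]
[431.4  46. ]
[592.1  77.5]
[605.3 -19. ]
((33.80060577392578, 34.5284423828125), (40.27595901489258, 41.72801971435547), 103.25171661376953) [521.32761867  12.25893882]
((67.0467529296875, 13.366283416748047), (3.046201705932617, 30.456619262695312), 171.57296752929688) [492.51644454  55.50390643]
jar [ 473.89271351 -284.78788601]
```

View pics/boxz.png

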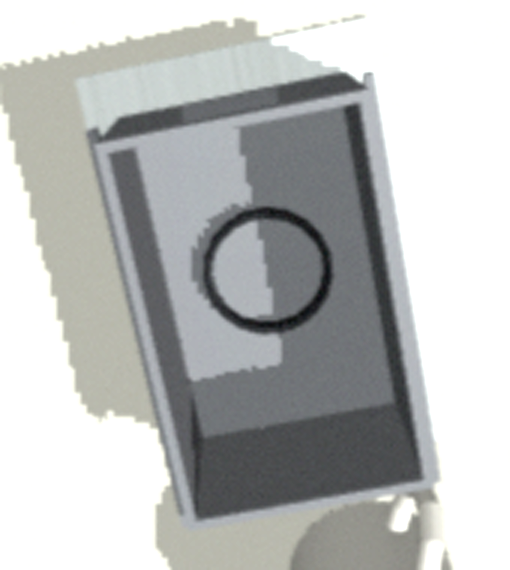

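play_rows:
  plan:
    - [0,-40,0,0,0,0,1]
    - [0,-40,0,0,0,0,1]
    - [0,-40,0,0,0,0,1]
    - [0,-40,0,0,0,0,1]
    - [0,-40,0,0,0,0,1]

```text
time_s: 2.17
eef_pos: [461.7, -191.7, 263.3]
ee_rot: [-0.005, -0.008, 1.0, 0.001]
force: [1.3, 0.5, -0.1]
grip_width: 0.998
```

play_rows:
  plan:
    - [0,-40,0,0,0,0,1]
    - [0,-40,0,0,0,0,1]
    - [0,-3,0,0,0,0,1]
    - [0,0,0,0,0,0,1]

```text
time_s: 2.5
eef_pos: [462.7, -278.1, 261.8]
ee_rot: [-0.005, -0.008, 1.0, 0.002]
force: [-0.5, 0.1, 0.4]
grip_width: 0.998
```

Run:
```python
from h import *
import pickle
c=cap("wrist");pickle.dump(c,open("jar.pkl","wb"));cv2.imwrite("pics/jar.png",c["img"])
s=sense();print(s["eef_pos"],s["ee_rot"])
```

```text
[ 462.71478525 -277.59086084  261.70772218] [-0.00512796 -0.00845759  0.99994889  0.00209398]
```

View pics/jar.png

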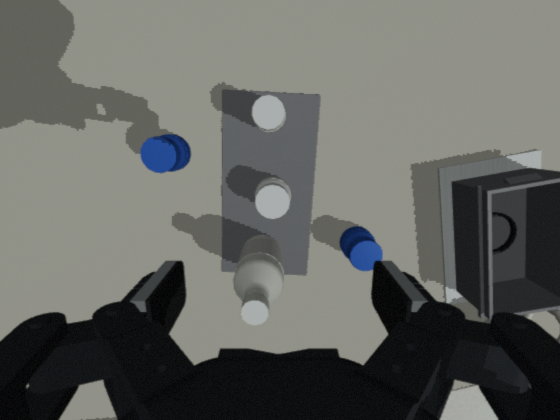

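The view from above the mat shows the specimen jar's cap at (272,201), the pill jar at (268,113) and the sanitiser's cap at (255,312). The blue decoys are at (160,153) and (365,255).

Run:
```python
from h import *
import pickle
from scipy.spatial.transform import Rotation as R
c=pickle.load(open("jar.pkl","rb"))
g=cv2.cvtColor(c["img"],cv2.COLOR_BGR2GRAY).astype(int)
m=(g[170:235,245:300]>150).astype(np.uint8)
print(g[201,245:300:4])
cs,_=cv2.findContours(m,cv2.RETR_EXTERNAL,cv2.CHAIN_APPROX_NONE);k=max(cs,key=cv2.contourArea)
e=cv2.fitEllipse(k);b=cv2.boundingRect(k);print(e,b)
P=np.array([onz(c,p[0][0]+245,p[0][1]+170,61)[:2] for p in k],np.float32)
print("jar",cv2.minEnclosingCircle(P),onz(c,e[0][0]+245,e[0][1]+170,61)[:2])
for p in((222,91),(222,272),(320,96),(306,274)):print("mat",onz(c,*p,3)[:2].round(1))
print("pill",onz(c,269,112,81)[:2],"san cap",onz(c,255,312,153)[:2])
s=sense();print(R.from_quat(np.roll(s["ee_rot"],-1)).as_matrix().round(4),s["joints"])
```

```text
[ 95  89  69 172 173 173 174 173 173 173 172 157  97  97]
((27.26967430114746, 31.447010040283203), (32.47914505004883, 33.14421081542969), 96.01045989990234) (11, 15, 34, 34)
jar ((473.1396789550781, -284.3094482421875), 19.41669464111328) [ 472.92061908 -284.28238825]
mat [ 349.3 -347.4]
mat [ 587.5 -354.4]
mat [ 353.  -228.1]
mat [ 589.  -236.3]
pill [ 377.81847958 -288.31084688] san cap [ 556.65388517 -297.90852011]
[[-0.9998 -0.0169 -0.0103]
 [-0.0169  0.9998  0.0041]
 [ 0.0102  0.0043 -0.9999]] [-0.75562361  0.33163366  1.3925972  -0.00411404  1.42766559 -2.34272777]
```

play_rows:
  plan:
    - [5,-3,-20,-0.004,-0.01,-0.048,1]
    - [5,-3,-40,0,0,0,1]
    - [0,0,-40,0,0,0,1]
    - [0,0,-40,0,0,0,1]
    - [0,0,0,0,0,0,1]

```text
time_s: 2.97
eef_pos: [476.5, -273.1, 120.5]
ee_rot: [0.003, 0.012, 1.0, -0.002]
force: [0.2, -0.4, -0.9]
grip_width: 0.997
```

```bash
cat >> h.py <<'E'
from scipy.spatial.transform import Rotation as Rot
def st():
    s=sense();M=Rot.from_quat(np.roll(s["ee_rot"],-1)).as_matrix()
    print("t",round(s["time_s"],2),"pos",s["eef_pos"].round(1),"jaw",round(float(np.arctan2(M[1,1],M[0,1])),4),"fix wx,wy",(-M[1,2]).round(4),M[0,2].round(4),"F",s["force"].round(1),"T",s["wrist_torque"].round(2),"w",round(s["grip_width"],3),"q",s["joints"].round(2)); return s
E
python3 -c "
from h import *
st()"
```

```text
t 2.97 pos [ 476.5 -273.1  120.5] jaw 1.5473 fix wx,wy 0.0035 0.0069 F [ 0.2 -0.4 -0.9] T [ 0.07  0.02 -0.  ] w 0.997 q [-0.73  0.47  1.58  0.    1.09 -2.28]
```

play_rows:
  plan:
    - [-3.5,-11,-15,0.003,0.007,-0.007,1]
    - [0,0,-15,0,0,0,1]
    - [0,0,0,0,0,0,1]

```text
time_s: 3.22
eef_pos: [475.6, -279.3, 93.7]
ee_rot: [0.0, 0.012, 1.0, -0.0]
force: [-0.1, 0.3, -0.1]
grip_width: 0.997
```

```bash
python3 -c "
from h import *
st()"
```

```text
t 3.22 pos [ 475.6 -279.3   93.7] jaw 1.5466 fix wx,wy 0.0005 0.0008 F [-0.1  0.3 -0.1] T [-0.04  0.03 -0.07] w 0.997 q [-0.74  0.51  1.59  0.    1.04 -2.29]
```

play_rows:
  plan:
    - [-3,-6,-3,0,0,0,1]
    - [0,0,-18,0,0,0,1]
    - [0,0,-18,0,0,0,1]
    - [0,0,-18,0,0,0,1]
    - [-1,-1.5,0,0,0,0,1]

```text
time_s: 3.63
eef_pos: [476.6, -287.2, 46.4]
ee_rot: [0.006, 0.009, 1.0, -0.005]
force: [-0.3, 0.9, -0.7]
grip_width: 0.997
```

```bash
python3 -c "
from h import *
st()"
```

```text
t 3.63 pos [ 476.6 -287.2   46.4] jaw 1.5526 fix wx,wy 0.0109 0.0124 F [-0.3  0.9 -0.7] T [-0.    0.05 -0.  ] w 0.997 q [-0.75  0.58  1.62  0.    0.92 -2.31]
```

play_rows:
  plan:
    - [-3.5,3,-10,0.011,0.012,-0.012,1]
    - [0,0,-10,0,0,0,1]
    - [0,0,-4,0,0,0,1]
    - [0,0,0,0,0,0,1]

```text
time_s: 3.97
eef_pos: [474.9, -285.6, 26.2]
ee_rot: [0.002, 0.015, 1.0, -0.002]
force: [0.3, -0.3, 0.6]
grip_width: 1.001
```

```bash
python3 -c "
from h import *
st()"
```

```text
t 3.97 pos [ 474.9 -285.6   26.2] jaw 1.5403 fix wx,wy 0.0041 0.0047 F [ 0.3 -0.3  0.6] T [-0.02  0.04  0.  ] w 1.001 q [-0.75  0.62  1.63  0.    0.89 -2.29]
```

play_rows:
  plan:
    - [-2,1,-3,0.004,0.005,0,1]
    - [0,0,0,0,0,0,-1]
    - [0,0,0,0,0,0,-1]
    - [0,0,0,0,0,0,-1]
    - [0,0,0,0,0,0,-1]
  grip_force: 35

```text
time_s: 4.38
eef_pos: [473.5, -285.1, 24.8]
ee_rot: [0.001, 0.015, 1.0, -0.001]
force: [-2.5, 3.3, 5.8]
grip_width: 0.486
```

play_rows:
  plan:
    - [0,0,0,0,0,0,-1]
    - [0,0,0,0,0,0,-1]
    - [0,0,0,0,0,0,-1]
    - [0,0,0,0,0,0,-1]

```text
time_s: 4.72
eef_pos: [473.5, -285.1, 25.1]
ee_rot: [0.001, 0.015, 1.0, -0.001]
force: [-0.0, 0.3, -0.7]
grip_width: 0.484
```

```bash
python3 -c "
from h import *
st()"
```

```text
t 4.72 pos [ 473.5 -285.1   25.1] jaw 1.5405 fix wx,wy 0.0016 0.0014 F [-0.   0.3 -0.7] T [-0.04  0.   -0.01] w 0.484 q [-0.75  0.62  1.63 -0.    0.89 -2.29]
```

play_rows:
  plan:
    - [0,0,12,0,0,0,-1]
    - [0,0,25,0,0,0,-1]
    - [0,0,35,0,0,0,-1]
    - [0,0,35,0,0,0,-1]
    - [0,0,35,0,0,0,-1]

```text
time_s: 5.13
eef_pos: [469.5, -281.6, 167.7]
ee_rot: [-0.005, 0.015, 1.0, 0.005]
force: [0.5, -0.4, -1.4]
grip_width: 0.483
```

play_rows:
  plan:
    - [4,25,0,0,0,-0.11,-1]
    - [4,25,0,0,0,-0.11,-1]
    - [4,25,0,0,0,-0.11,-1]
    - [4,25,0,0,0,-0.11,-1]
    - [4,25,0,0,0,-0.11,-1]

```text
time_s: 5.55
eef_pos: [491.6, -158.4, 182.1]
ee_rot: [0.004, 0.299, 0.954, -0.002]
force: [0.4, -0.2, -0.7]
grip_width: 0.481
```

play_rows:
  plan:
    - [4,25,0,0,0,-0.11,-1]
    - [4,25,0,0,0,-0.11,-1]
    - [4,25,0,0,0,-0.11,-1]
    - [4,25,0,0,0,-0.11,-1]
    - [0,0,0,0,0,0,-1]

```text
time_s: 5.97
eef_pos: [507.5, -49.7, 187.2]
ee_rot: [0.005, 0.512, 0.859, -0.002]
force: [0.1, 0.4, 0.1]
grip_width: 0.483
```

```bash
python3 -c "
from h import *
st()"
```

```text
t 5.97 pos [507.5 -49.7 187.2] jaw 0.4961 fix wx,wy 0.0089 0.0074 F [0.1 0.4 0.1] T [ 0.01 -0.01  0.02] w 0.483 q [-0.32  0.31  1.62 -0.01  1.2  -0.82]
```

play_rows:
  plan:
    - [5,22,-5,0.009,0.007,-0.11,-1]
    - [5,22,-5,0,0,-0.11,-1]
    - [3,18,-5,0,0,-0.08,-1]
    - [0,0,0,0,0,0,-1]

```text
time_s: 6.3
eef_pos: [520.9, 14.2, 175.3]
ee_rot: [0.002, 0.637, 0.771, 0.0]
force: [-0.4, 0.3, -0.5]
grip_width: 0.483
```

```bash
python3 -c "
from h import *
st()
c=cap('wrist');import pickle;pickle.dump(c,open('box2.pkl','wb'));cv2.imwrite('pics/box2.png',cv2.convertScaleAbs(c['img'],alpha=1.5))"
```

```text
t 6.3 pos [520.9  14.2 175.3] jaw 0.1893 fix wx,wy 0.002 0.0027 F [-0.4  0.3 -0.5] T [ 0.04 -0.01  0.01] w 0.483 q [-0.2   0.35  1.59 -0.    1.19 -0.39]
```

View pics/box2.png

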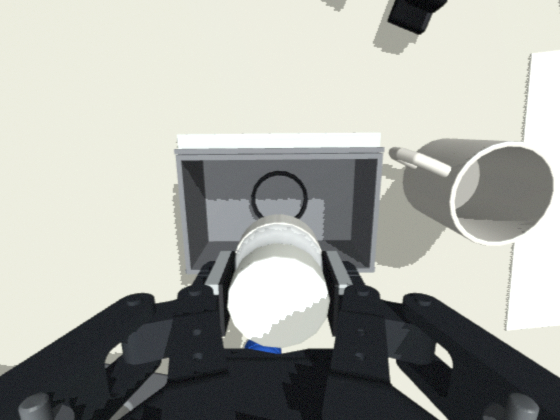

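The wrist view shows the held jar upright, with its cap at (280,300). The box rim runs from (177,152) to (383,149) and down to (376,272) and (184,272), with the ring at (279,197). The jaws are nearly parallel to the box.

Run:
```python
from h import *
import pickle
c=pickle.load(open("box2.pkl","rb"))
q=[onz(c,*p,75)[:2] for p in((177,151.5),(383,149),(376,272),(184,272))]
for p in q: print(p.round(1))
print("len",[np.hypot(*(q[i]-q[(i+1)%4])).round(1) for i in range(4)],"yaw",np.arctan2(*(q[1]-q[0])[::-1]),np.arctan2(*(q[2]-q[3])[::-1]),"ctr",np.mean(q,0))
g=cv2.cvtColor(c["img"],cv2.COLOR_BGR2GRAY)
m=(g[165:232,245:315]<32).astype(np.uint8); ys,xs=np.nonzero(m)
cs,_=cv2.findContours(m,cv2.RETR_EXTERNAL,cv2.CHAIN_APPROX_NONE)
for k in cs:
    if len(k)>30:
        b=cv2.boundingRect(k);print(b, "left/right mid",[onz(c,b[0]+245+x,197,12)[:2].round(1) for x in(0,b[2]-1)],"top",onz(c,b[0]+245+b[2]/2,b[1]+165,12)[:2].round(1))
# rim edge lines: dark line between foot plate (bright) and box at top
ed=[]
for u in range(190,372,6):
    col=g[130:165,u].astype(int); d=np.diff(col); ed.append((u,130+np.argmin(d)+.5))
P=np.array([onz(c,*e,75)[:2] for e in ed]); f=cv2.fitLine(P.astype(np.float32),cv2.DIST_HUBER,0,.01,.01).ravel();print("top edge yaw",np.arctan2(f[1],f[0]),f)
print(g[130:165,280])
# jar bottom/axis: cap outline
```

```text
[435.9  48.2]
[591.   79.8]
[613.3 -20.9]
[452.3 -51.4]
len [np.float64(158.3), np.float64(103.1), np.float64(163.9), np.float64(101.0)] yaw 0.20054407353958648 0.18733565806213223 ctr [523.11762671  13.93857543]
(7, 6, 55, 47) left/right mid [array([495.7,   9.9]), array([549.1,  20. ])] top [518.   40.7]
top edge yaw 0.19846854 [9.8036969e-01 1.9716816e-01 5.1437048e+02 6.6433182e+01]
[159 158 161 168 175 175 174 174 173 172 172 174 175 175 175 173 173 164
 105 105 108 107 103  87  90 106 107 107 106  95  73  71  72  71  72]
```

play_rows:
  plan:
    - [1,-1,-20,0.002,0.003,0.008,-1]
    - [0,0,-20,0,0,0,-1]
    - [0,0,-15,0,0,0,-1]
    - [0,0,0,0,0,0,-1]
    - [0,0,0,0,0,0,-1]

```text
time_s: 6.77
eef_pos: [523.0, 6.5, 123.3]
ee_rot: [0.004, 0.628, 0.778, 0.001]
force: [0.7, 0.0, -0.4]
grip_width: 0.479
```

```bash
python3 -c "
from h import *
st()"
```

```text
t 6.77 pos [523.    6.5 123.3] jaw 0.2136 fix wx,wy 0.0037 0.0062 F [ 0.7  0.  -0.4] T [ 0.04  0.04 -0.03] w 0.479 q [-0.21  0.42  1.65 -0.    1.07 -0.42]
```

play_rows:
  plan:
    - [-1,7,-5,0.004,0.006,-0.015,-1]
    - [0,0,-8,0,0,0,-1]
    - [0,0,-8,0,0,0,-1]
    - [0,0,0,0,0,0,-1]

```text
time_s: 7.1
eef_pos: [523.2, 12.4, 103.9]
ee_rot: [0.002, 0.634, 0.774, 0.001]
force: [0.5, -0.3, -1.4]
grip_width: 0.482
```

```bash
python3 -c "
from h import *
st()"
```

```text
t 7.1 pos [523.2  12.4 103.9] jaw 0.1985 fix wx,wy 0.0006 0.0046 F [ 0.5 -0.3 -1.4] T [ 0.03  0.01 -0.05] w 0.482 q [-0.2   0.44  1.67  0.    1.02 -0.4 ]
```

play_rows:
  plan:
    - [-1.2,1,-14,0,0.004,0,-1]
    - [0,0,-14,0,0,0,-1]
    - [0,0,-14,0,0,0,-1]
    - [0,0,0,0,0,0,-1]

```text
time_s: 7.43
eef_pos: [522.7, 13.4, 61.3]
ee_rot: [0.002, 0.633, 0.774, 0.001]
force: [0.1, 0.0, -1.1]
grip_width: 0.479
```

```bash
python3 -c "
from h import *
st()"
```

```text
t 7.43 pos [522.7  13.4  61.3] jaw 0.2002 fix wx,wy 0.0013 0.0032 F [ 0.1  0.  -1.1] T [ 0.    0.01 -0.  ] w 0.479 q [-0.2   0.51  1.7  -0.    0.93 -0.4 ]
```

play_rows:
  plan:
    - [-0.7,0,-10,0.001,0.003,0,-1]
    - [0,0,-10,0,0,0,-1]
    - [0,0,0,0,0,0,-1]

```text
time_s: 7.68
eef_pos: [522.7, 13.3, 41.0]
ee_rot: [0.001, 0.633, 0.774, 0.0]
force: [0.3, 0.1, -1.2]
grip_width: 0.484
```

```bash
python3 -c "
from h import *
st()"
```

```text
t 7.68 pos [522.7  13.3  41. ] jaw 0.2008 fix wx,wy 0.0006 0.0018 F [ 0.3  0.1 -1.2] T [-0.02  0.04 -0.02] w 0.484 q [-0.2   0.54  1.71 -0.    0.89 -0.4 ]
```

play_rows:
  plan:
    - [-0.7,0,-5,0,0.002,0,-1]
    - [0,0,-4,0,0,0,-1]
    - [0,0,-4,0,0,0,-1]
    - [0,0,-1,0,0,0,-1]
    - [0,0,0,0,0,0,-1]

```text
time_s: 8.1
eef_pos: [522.6, 13.1, 26.4]
ee_rot: [0.001, 0.633, 0.774, -0.0]
force: [0.0, -0.1, -1.1]
grip_width: 0.485
```

```bash
python3 -c "
from h import *
st()"
```

```text
t 8.1 pos [522.6  13.1  26.4] jaw 0.201 fix wx,wy 0.0009 0.0011 F [ 0.  -0.1 -1.1] T [ 0.04 -0.   -0.01] w 0.485 q [-0.2   0.57  1.72 -0.    0.85 -0.4 ]
```

play_rows:
  plan:
    - [0,0,-1,0,0,0,-1]
    - [0,0,0,0,0,0,0.2]
    - [0,0,0,0,0,0,0.6]
    - [0,0,0,0,0,0,0.9]
    - [0,0,0,0,0,0,0.9]

```text
time_s: 8.52
eef_pos: [523.5, 13.0, 26.6]
ee_rot: [0.002, 0.633, 0.775, 0.001]
force: [-0.6, -0.1, 0.3]
grip_width: 0.948
```

play_rows:
  plan:
    - [0,0,3,0,0,0,0.9]
    - [0,0,10,0,0,0,0.9]
    - [0,0,20,0,0,0,0.9]
    - [0,0,30,0,0,0,0.9]
    - [0,0,35,0,0,0,0.9]

```text
time_s: 8.93
eef_pos: [519.5, 13.6, 124.0]
ee_rot: [-0.004, 0.633, 0.774, -0.002]
force: [1.1, -0.1, 0.5]
grip_width: 0.948
```

play_rows:
  plan:
    - [0,0,35,0,0,0,0.9]
    - [0,0,30,0,0,0,0.9]
    - [0,0,0,0,0,0,0.9]

```text
time_s: 9.18
eef_pos: [520.8, 13.5, 201.0]
ee_rot: [0.001, 0.633, 0.774, 0.0]
force: [0.9, 0.2, 0.5]
grip_width: 0.952
```

```bash
python3 -c "
from h import *
st()
c=cap('wrist');import pickle;pickle.dump(c,open('box3.pkl','wb'));cv2.imwrite('pics/box3.png',cv2.convertScaleAbs(c['img'],alpha=1.5))"
```

```text
t 9.18 pos [520.8  13.5 201. ] jaw 0.201 fix wx,wy 0.0012 0.0023 F [0.9 0.2 0.5] T [-0.03  0.01  0.  ] w 0.952 q [-0.2   0.33  1.56 -0.    1.25 -0.4 ]
```

View pics/box3.png

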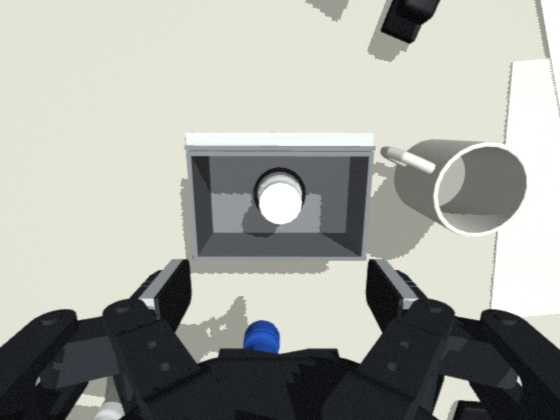

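The jar stands in the pocket, with its cap at (280,200) inside the ring. The full mouth is visible from (187,151) to (369,260). Next I'll fit the mouth edges sub-pixel for the cover fit.

Run:
```python
from h import *
import pickle
c=pickle.load(open("box3.pkl","rb"))
g=cv2.GaussianBlur(cv2.cvtColor(c["img"],cv2.COLOR_BGR2GRAY),(3,3),0).astype(int)
print("top",g[130:165,240]);print("bot",g[240:275,230]);print("left",g[180,180:215]);print("left2",g[230,180:215]);print("right",g[180,345:385]);print("right2",g[230,345:385])
```

```text
top [153 154 160 166 169 169 169 168 167 168 169 170 169 166 158 138 115 104
 102  98  91  91  97 101 101  94  80  71  68  67  67  68  68  68  68]
bot [ 58  58  58  59  59  59  59  59  59  59  59  59  59  59  59  65  78  93
 100 101 102 103 103 103 103 103 103 103 103 103 103 104 107 121 142]
left [144 129 112 105 104 104 104 104 103 103 102  96  78  56  45  43  43  43
  43  43  42  42  41  38  32  28  28  28  30  36  50  62  67  68  68]
left2 [152 150 139 121 108 104 103 103 103 103 103 103 102 102  99  87  65  49
  43  43  43  43  43  43  43  43  43  43  43  43  44  47  60  80  95]
right [ 66  66  63  55  43  37  36  36  36  37  37  36  36  36  37  38  38  37
  37  37  40  51  73  93 101 106 120 138 149 152 152 152 152 152 152 152
 151 144 130 117]
right2 [ 53  42  38  37  37  37  38  38  38  38  38  37  36  36  36  37  40  50
  71  91  99 100 101 102 103 103 103 103 103 103 103 103 103 103 103 103
 103 104 103 103]
```

```bash
cat > mouth.py <<'E'
from h import *
def mouth(c,verbose=1):
    g=cv2.GaussianBlur(cv2.cvtColor(c["img"],cv2.COLOR_BGR2GRAY),(3,3),0).astype(float)
    def edge(a,lo): # strongest gradient, subpixel
        d=np.abs(np.diff(a)); i=int(np.argmax(d)); i=min(max(i,1),len(d)-2)
        w=d[i-1:i+2]; return lo+i+.5+(w[2]-w[0])/w.sum()
    S={"top":[(u,edge(g[153:162,u],153)) for u in range(205,355,5)],
       "bot":[(u,edge(g[250:260,u],250)) for u in range(205,355,5)],
       "left":[(edge(g[v,a:a+10],a),v) for v in range(165,246,4) for a in[int(187+(v-180)*.06)]],
       "right":[(edge(g[v,a:a+9],a),v) for v in range(165,246,4) for a in[int(363-(v-180)*.07)]]}
    L={}
    for k,p in S.items():
        P=np.array([onz(c,*e,75)[:2] for e in p],np.float32)
        f=cv2.fitLine(P,cv2.DIST_HUBER,0,.01,.01).ravel();n=np.array([-f[1],f[0]])
        r=(P-f[2:])@n;L[k]=f
        print(k,"ang",np.arctan(f[1]/f[0]).round(4),"res",np.std(r).round(2),f[2:].round(1))
    def X(a,b):
        A=np.array([L[a][:2],-L[b][:2]]).T; t=np.linalg.solve(A,L[b][2:]-L[a][2:]); return L[a][2:]+t[0]*L[a][:2]
    q=np.array([X("top","left"),X("top","right"),X("bot","right"),X("bot","left")])
    print(q.round(1),"len",[np.hypot(*(q[i]-q[(i+1)%4])).round(1) for i in range(4)],"ctr",q.mean(0))
E
python3 - <<'E'
from mouth import *
import pickle
c=pickle.load(open("box3.pkl","rb"));mouth(c)
g=cv2.cvtColor(c["img"],cv2.COLOR_BGR2GRAY);m=(g[175:230,250:310]>140).astype(np.uint8)
k=max(cv2.findContours(m,cv2.RETR_EXTERNAL,cv2.CHAIN_APPROX_NONE)[0],key=cv2.contourArea);b=cv2.minEnclosingCircle(k);print(b,"jar",onz(c,b[0][0]+250,b[0][1]+175,62)[:2])
E
```

```text
top ang 0.1992 res 0.09 [502.4  55. ]
bot ang 0.1983 res 0.04 [512.2 -37.2]
left ang -1.3731 res 0.14 [446.3   7.5]
right ang -1.3747 res 0.14 [597.1  28.3]
[[439.3  42.3]
 [588.3  72.4]
 [606.4 -18.2]
 [457.5 -48.2]] len [np.float32(152.0), np.float32(92.4), np.float32(151.9), np.float32(92.3)] ctr [522.8718    12.077314]
((30.0, 25.0), 23.537303924560547) jar [522.57797016  16.7191634 ]
```

play_rows:
  plan:
    - [0,0,0,0,0,0.12,1]
    - [0,0,0,0,0,0.12,1]
    - [0,0,0,0,0,0.12,1]
    - [0,0,0,0,0,0.12,1]
    - [0,0,0,0,0,0.12,1]

```text
time_s: 9.65
eef_pos: [518.1, 14.0, 197.3]
ee_rot: [-0.001, 0.366, 0.931, -0.001]
force: [0.1, 0.8, -0.1]
grip_width: 0.999
```

play_rows:
  plan:
    - [0,0,0,0,0,0.12,1]
    - [0,0,0,0,0,0.12,1]
    - [0,0,0,0,0,0.12,1]
    - [0,0,0,0,0,0.12,1]
    - [0,0,0,0,0,0.12,1]

```text
time_s: 10.07
eef_pos: [515.4, 14.5, 193.4]
ee_rot: [-0.005, 0.062, 0.998, -0.002]
force: [0.3, 0.0, 0.2]
grip_width: 0.997
```

play_rows:
  plan:
    - [0,0,0,0,0,0.12,1]
    - [0,0,0,0,0,0.12,1]
    - [0,0,0,0,0,0.12,1]
    - [0,0,0,0,0,0.03,1]
    - [0,0,0,0,0,0,1]

```text
time_s: 10.48
eef_pos: [512.8, 14.9, 189.5]
ee_rot: [-0.009, -0.144, 0.99, -0.002]
force: [-0.0, 0.4, -0.0]
grip_width: 0.998
```

```bash
python3 -c "
from h import *
st()
c=cap('wrist');import pickle;pickle.dump(c,open('box4.pkl','wb'))
print([proj(c,p) for p in ((439.3,42.3,75),(588.3,72.4,75),(606.4,-18.2,75),(457.5,-48.2,75))])"
```

```text
t 10.48 pos [512.8  14.9 189.5] jaw 1.8594 fix wx,wy 0.0058 -0.0177 F [-0.   0.4 -0. ] T [-0.    0.01 -0.03] w 0.998 q [-0.19  0.33  1.58 -0.01  1.24 -2.05]
[(np.float64(337.44542547808635), np.float64(136.88157226327849)), (np.float64(315.37922469632315), np.float64(305.4211017341346)), (np.float64(215.5691725517428), np.float64(297.2138558599616)), (np.float64(223.2936456161371), np.float64(126.26135503779423))]
```

```bash
cat > m2.py <<'E'
from h import *
def quad(c,corn,z,w=3.5,sign=-1,s0=.1,s1=.9,it=2,skip=()):
    """refine quad with world corners corn(4x2) at height z; falling (sign -1) gradient going inward"""
    g=cv2.GaussianBlur(cv2.cvtColor(c["img"],cv2.COLOR_BGR2GRAY),(3,3),0).astype(np.float32)
    q=np.array(corn,float)
    for _ in range(it):
        ctr=np.mean([proj(c,(*p,z)) for p in q],0); L=[]
        for i in range(4):
            a,b=[np.array(proj(c,(*q[j%4],z))) for j in(i,i+1)]
            n=np.array([-(b-a)[1],(b-a)[0]]);n/=np.hypot(*n)
            if n@(ctr-a)<0:n=-n
            t=np.arange(-w,w+.01,.25);pts=[];gr=[]
            for s in np.linspace(s0,s1,30):
                X=a+s*(b-a)+t[:,None]*n
                pr=cv2.remap(g,X[:,0].astype(np.float32),X[:,1].astype(np.float32),cv2.INTER_LINEAR).ravel()
                d=sign*np.gradient(pr);k=int(np.argmax(d));
                pts.append(onz(c,*X[k],z)[:2]);gr.append(d[k])
            pts=np.array(pts,np.float32)[np.array(gr)>2]
            f=cv2.fitLine(pts,cv2.DIST_HUBER,0,.01,.01).ravel()
            L.append(f);r=np.std((pts-f[2:])@[-f[1],f[0]])
            if _==it-1: print("edge",i,"ang",np.arctan(f[1]/f[0]).round(4),"n",len(pts),"res",r.round(2))
        def X2(A,B):
            t=np.linalg.solve(np.array([A[:2],-B[:2]]).T,B[2:]-A[2:]);return A[2:]+t[0]*A[:2]
        q=np.array([X2(L[i-1],L[i]) for i in range(4)])
    print("len",[np.hypot(*(q[i]-q[(i+1)%4])).round(1) for i in range(4)],"ctr",q.mean(0).round(2)); return q
E
python3 - <<'E'
from m2 import *
import pickle
Q=[(439.3,42.3),(588.3,72.4),(606.4,-18.2),(457.5,-48.2)]
for n in("box3","box4"): quad(pickle.load(open(n+".pkl","rb")),Q,75)
c=pickle.load(open("box.pkl","rb")); quad(c,Q,75)
c=pickle.load(open("cov.pkl","rb")); q=quad(c,[(385,273.4),(420.2,374.8),(589.1,321.9),(555.4,218.7)],36,w=5,sign=1)
E
```

```text
edge 0 ang 0.1993 n 30 res 0.15
edge 1 ang -1.375 n 30 res 0.28
edge 2 ang 0.1988 n 30 res 1.19
edge 3 ang -1.3748 n 30 res 0.22
len [np.float32(152.1), np.float32(92.9), np.float32(152.1), np.float32(92.8)] ctr [522.91  12.06]
edge 0 ang 0.1947 n 30 res 0.26
edge 1 ang -1.3739 n 30 res 0.31
edge 2 ang 0.1986 n 30 res 0.24
edge 3 ang -1.3829 n 30 res 0.83
len [np.float32(152.2), np.float32(91.7), np.float32(153.0), np.float32(92.3)] ctr [522.95  12.14]
edge 0 ang 0.1955 n 30 res 0.32
edge 1 ang -1.3717 n 30 res 0.35
edge 2 ang 0.1965 n 30 res 0.26
edge 3 ang -1.3791 n 15 res 0.3
len [np.float32(151.9), np.float32(91.7), np.float32(152.6), np.float32(91.8)] ctr [523.09  12.23]
edge 0 ang 1.2445 n 30 res 0.33
edge 1 ang -0.3305 n 30 res 0.3
edge 2 ang 1.1545 n 30 res 3.43
edge 3 ang -0.3318 n 30 res 0.27
len [np.float32(107.2), np.float32(188.1), np.float32(107.8), np.float32(178.4)] ctr [489.09 294.74]
```

play_rows:
  plan:
    - [-3.5,36,3,0.006,-0.018,-0.08,1]
    - [-3.5,36,3,0,0,-0.08,1]
    - [-3.5,36,3,0,0,-0.08,1]
    - [-3.5,36,3,0,0,-0.08,1]
    - [-3.5,36,3,0,0,-0.08,1]

```text
time_s: 10.95
eef_pos: [493.5, 195.3, 202.4]
ee_rot: [-0.002, 0.074, 0.997, 0.0]
force: [0.4, 0.1, 0.6]
grip_width: 1.003
```

play_rows:
  plan:
    - [-3.5,36,0,0,0,-0.08,1]
    - [-3.5,36,0,0,0,-0.08,1]
    - [-3.5,36,0,0,0,-0.08,1]
    - [0,0,0,0,0,0,1]

```text
time_s: 11.28
eef_pos: [479.4, 313.6, 201.7]
ee_rot: [-0.003, 0.203, 0.979, 0.001]
force: [-0.5, -0.3, -0.4]
grip_width: 1.001
```

Run:
```python
from m2 import *
import pickle
st()
c=cap('wrist');pickle.dump(c,open('cov2.pkl','wb'))
u=np.array([np.cos(-.331),np.sin(-.331)]);v=np.array([-u[1],u[0]]);o=np.array([487.1,295.9])
Q=[o-90*u-54*v,o-90*u+54*v,o+90*u+54*v,o+90*u-54*v]
q=quad(c,Q,36,w=4,sign=1);print(q.round(1))
print("via edge0",q[:2].mean(0)+90*u,"long mid perp",v@q.mean(0),v@o)
x=onz(c,280,200,68)
cv2.imwrite('pics/cov2.png',c['img'])
```

```text
t 11.28 pos [479.4 313.6 201.7] jaw 1.1625 fix wx,wy -0.003 -0.0049 F [-0.5 -0.3 -0.4] T [-0.   -0.04 -0.  ] w 1.001 q [ 0.37  0.44  1.39  0.    1.31 -0.79]
edge 0 ang 1.2419 n 30 res 0.25
edge 1 ang -0.3295 n 30 res 0.3
edge 2 ang 1.2426 n 30 res 2.46
edge 3 ang -0.3284 n 30 res 0.29
len [np.float32(107.5), np.float32(182.1), np.float32(107.3), np.float32(182.1)] ctr [488.39 295.22]
[[384.9 273.8]
 [419.6 375.5]
 [591.8 316.6]
 [557.3 215. ]]
via edge0 [487.33716918 295.37898895] long mid perp 437.9110155757959 438.1400025261725
```

View pics/cov2.png

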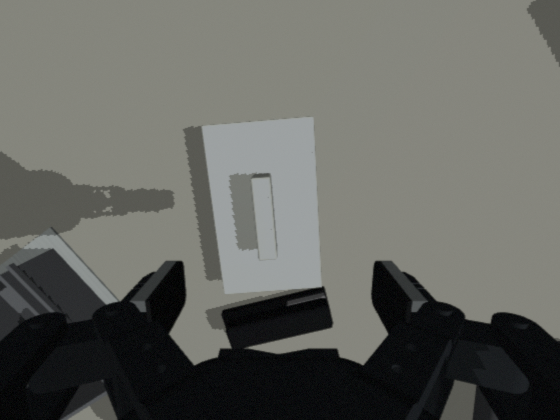

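The cover sits at (262,205), with the rib from (261,176) to (267,259) and the stapler clear of it. The cover's centre is about (487.3,295.5) with yaw -0.329. Now descending to the rib.

play_rows:
  plan:
    - [4,-9,-20,-0.003,-0.005,0.04,1]
    - [4,-9,-25,0,0,0.04,1]
    - [0,0,-25,0,0,0,1]
    - [0,0,-15,0,0,0,1]
    - [0,0,0,0,0,0,1]

```text
time_s: 11.75
eef_pos: [487.9, 289.8, 113.3]
ee_rot: [0.001, 0.161, 0.987, -0.001]
force: [0.2, 1.3, -0.4]
grip_width: 1.003
```

```bash
python3 -c "
from h import *
st()"
```

```text
t 11.75 pos [487.9 289.8 113.3] jaw 1.2478 fix wx,wy 0.0022 0.0009 F [ 0.2  1.3 -0.4] T [ 0.03 -0.    0.03] w 1.003 q [ 0.33  0.52  1.52 -0.    1.1  -0.92]
```

play_rows:
  plan:
    - [0,5.5,-10,0.002,0,-0.006,1]
    - [0,0,-15,0,0,0,1]
    - [0,0,-15,0,0,0,1]
    - [0,0,-8,0,0,0,1]
    - [0,0,0,0,0,0,1]

```text
time_s: 12.17
eef_pos: [489.8, 294.4, 65.2]
ee_rot: [0.002, 0.167, 0.986, 0.001]
force: [-0.2, 0.2, 0.2]
grip_width: 0.999
```

```bash
python3 -c "
from h import *
st()"
```

```text
t 12.17 pos [489.8 294.4  65.2] jaw 1.2362 fix wx,wy -0.0012 0.0043 F [-0.2  0.2  0.2] T [-0.02 -0.    0.01] w 0.999 q [ 0.34  0.59  1.55 -0.    1.   -0.9 ]
```

play_rows:
  plan:
    - [-2.5,1.1,-8,-0.001,0.004,0.006,1]
    - [0,0,-10,0,0,0,1]
    - [0,0,-6,0,0,0,1]
    - [0,0,0,0,0,0,1]

```text
time_s: 12.5
eef_pos: [488.2, 296.1, 41.2]
ee_rot: [0.002, 0.164, 0.987, 0.001]
force: [0.6, 0.8, -1.0]
grip_width: 1.0
```

```bash
python3 -c "
from h import *
st()"
```

```text
t 12.5 pos [488.2 296.1  41.2] jaw 1.2422 fix wx,wy -0.0014 0.0033 F [ 0.6  0.8 -1. ] T [-0.02  0.   -0.  ] w 1.0 q [ 0.34  0.62  1.56  0.    0.95 -0.9 ]
```

play_rows:
  plan:
    - [-0.8,-0.6,-2,-0.001,0.003,0,1]
    - [0,0,0,0,0,0,1]
    - [0,0,0,0,0,0,-1]
    - [0,0,0,0,0,0,-1]
    - [0,0,0,0,0,0,-1]
  grip_force: 60

```text
time_s: 12.92
eef_pos: [487.9, 295.7, 39.8]
ee_rot: [0.001, 0.164, 0.987, 0.001]
force: [0.0, 0.4, -1.1]
grip_width: 0.607
```

play_rows:
  plan:
    - [0,0,0,0,0,0,-1]
    - [0,0,0,0,0,0,-1]
    - [0,0,0,0,0,0,-1]
    - [0,0,0,0,0,0,-1]
    - [0,0,0,0,0,0,-1]

```text
time_s: 13.33
eef_pos: [488.2, 295.7, 40.5]
ee_rot: [0.001, 0.164, 0.987, 0.001]
force: [0.8, 0.2, -0.6]
grip_width: 0.199
```

```bash
python3 -c "
from h import *
st()"
```

```text
t 13.33 pos [488.2 295.7  40.5] jaw 1.2422 fix wx,wy -0.0012 0.0026 F [ 0.8  0.2 -0.6] T [0.02 0.   0.07] w 0.199 q [ 0.34  0.62  1.56  0.    0.95 -0.9 ]
```

play_rows:
  plan:
    - [0,0,8,0,0,0,-1]
    - [0,0,20,0,0,0,-1]
    - [0,0,30,0,0,0,-1]
    - [0,0,35,0,0,0,-1]
    - [0,0,30,0,0,0,-1]

```text
time_s: 13.75
eef_pos: [483.3, 293.9, 162.2]
ee_rot: [-0.006, 0.164, 0.986, -0.003]
force: [0.4, 0.1, -1.5]
grip_width: 0.202
```

play_rows:
  plan:
    - [2,-15,0,0,0,0.05,-1]
    - [3.5,-28,0,0,0,0.053,-1]
    - [3.5,-28,0,0,0,0.053,-1]
    - [3.5,-28,0,0,0,0.053,-1]
    - [3.5,-28,0,0,0,0.053,-1]

```text
time_s: 14.17
eef_pos: [500.6, 168.0, 173.2]
ee_rot: [0.001, 0.024, 1.0, 0.0]
force: [1.0, -0.5, -1.4]
grip_width: 0.196
```

play_rows:
  plan:
    - [3.5,-28,0,0,0,0.053,-1]
    - [3.5,-28,0,0,0,0.053,-1]
    - [3.5,-28,0,0,0,0.053,-1]
    - [3.5,-28,0,0,0,0.053,-1]
    - [0,0,0,0,0,0,-1]

```text
time_s: 14.58
eef_pos: [514.3, 46.7, 175.9]
ee_rot: [0.002, -0.087, 0.996, -0.0]
force: [0.0, 0.4, -1.7]
grip_width: 0.198
```

```bash
python3 -c "
from h import *
st()"
```

```text
t 14.58 pos [514.3  46.7 175.9] jaw 1.7456 fix wx,wy 0.0002 0.0038 F [ 0.   0.4 -1.7] T [0.02 0.04 0.02] w 0.198 q [-0.14  0.34  1.61  0.    1.19 -1.88]
```

play_rows:
  plan:
    - [5,-17,-5,0,0.004,0.023,-1]
    - [4.5,-17,-5,0,0,0,-1]
    - [0,0,-5,0,0,0,-1]
    - [0,0,0,0,0,0,-1]

```text
time_s: 14.92
eef_pos: [523.6, 10.7, 162.1]
ee_rot: [0.0, -0.098, 0.995, 0.0]
force: [-0.6, 1.2, -1.7]
grip_width: 0.196
```

```bash
python3 -c "
from h import *
st()
c=cap('scene');import pickle;pickle.dump(c,open('s1.pkl','wb'))
d=cap('wrist')
a=cv2.resize(c['img'][120:320,200:460],None,fx=2,fy=2);b=d['img'][60:400]
b=cv2.resize(b,None,fx=.65,fy=.65)
o=np.zeros((max(a.shape[0],b.shape[0]),a.shape[1]+280,3),np.uint8);b=cv2.resize(d['img'],(280,210));o[:a.shape[0],:a.shape[1]]=a;o[:210,a.shape[1]:]=b
cv2.imwrite('pics/s1.png',cv2.convertScaleAbs(o,alpha=1.3))"
```

```text
t 14.92 pos [523.6  10.7 162.1] jaw 1.7662 fix wx,wy -0.0003 0.0006 F [-0.6  1.2 -1.7] T [-0.05 -0.02 -0.01] w 0.196 q [-0.2   0.37  1.6   0.    1.17 -1.97]
```

View pics/s1.png

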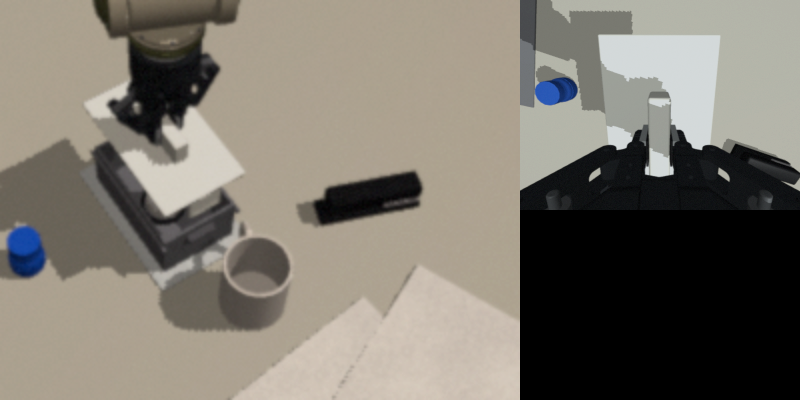

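The scene shows the cover held level above the box, clear of the mug. The wrist inset shows the plate symmetric about the rib. I'll measure the held plate's near edge and sides.

Run:
```python
from h import *
c=cap('wrist');s=st();z=s["eef_pos"][2]-4.5
g=cv2.GaussianBlur(cv2.cvtColor(c["img"],cv2.COLOR_BGR2GRAY),(3,3),0).astype(int)
def fit(p):
    P=np.array([onz(c,*e,z)[:2] for e in p],np.float32);f=cv2.fitLine(P,cv2.DIST_HUBER,0,.01,.01).ravel()
    print("ang",np.arctan(f[1]/f[0]).round(4),"res",np.std((P-f[2:])@[-f[1],f[0]]).round(2));return f
ne=fit([(u,55+np.argmax(np.diff(g[55:90,u]))+.5) for u in range(175,390,6)])
le=fit([(150+np.argmax(np.diff(g[v,150:180]))+.5,v) for v in range(90,240,6)])
re=fit([(380+np.argmin(np.diff(g[v,380:415]))+.5,v) for v in range(90,240,6)])
u=np.array([np.cos(.1955),np.sin(.1955)]);v=np.array([-u[1],u[0]]);o=s["eef_pos"][:2]
print("near edge along u rel TCP (want -90.8):",(ne[2:]-o)@u)
for n,f in(("l",le),("r",re)):
    print(n,"perp at plate mid-visible",(f[2:]-o)@v)
```

```text
t 15.07 pos [524.   11.3 163.1] jaw 1.7679 fix wx,wy 0.0001 0.0024 F [-0.4 -0.5 -1.8] T [ 0.01 -0.02  0.01] w 0.2 q [-0.2   0.37  1.6   0.    1.17 -1.97]
ang -1.379 res 0.12
ang 0.1971 res 1.2
ang 0.1959 res 0.14
near edge along u rel TCP (want -90.8): -91.02396250335403
l perp at plate mid-visible -54.42494544380999
r perp at plate mid-visible 52.50185485254106
```

play_rows:
  plan:
    - [0,1.3,-12,0,0.002,0.001,-1]
    - [0,0,-12,0,0,0,-1]
    - [0,0,-10,0,0,0,-1]
    - [0,0,0,0,0,0,-1]

```text
time_s: 15.4
eef_pos: [524.2, 15.8, 129.9]
ee_rot: [0.002, -0.101, 0.995, -0.0]
force: [-0.1, -0.1, -2.3]
grip_width: 0.198
```

```bash
python3 -c "
from h import *
st()"
```

```text
t 15.4 pos [524.2  15.8 129.9] jaw 1.7723 fix wx,wy 0.0003 0.0039 F [-0.1 -0.1 -2.3] T [-0.01 -0.01 -0.  ] w 0.198 q [-0.19  0.41  1.64  0.    1.09 -1.97]
```

play_rows:
  plan:
    - [-0.3,-3,-3,0,0.004,-0.003,-1]
    - [0,0,-3,0,0,0,-1]
    - [0,0,0,0,0,0,-1]

```text
time_s: 15.65
eef_pos: [524.1, 13.4, 124.3]
ee_rot: [0.0, -0.1, 0.995, -0.0]
force: [-1.1, 0.9, -1.2]
grip_width: 0.2
```

```bash
python3 -c "
from h import *
st()"
```

```text
t 15.65 pos [524.1  13.4 124.3] jaw 1.7704 fix wx,wy 0.0004 0.0002 F [-1.1  0.9 -1.2] T [ 0.   -0.01  0.02] w 0.2 q [-0.2   0.42  1.64 -0.    1.08 -1.97]
```

play_rows:
  plan:
    - [-0.3,-0.7,-5,0,0,-0.001,-1]
    - [0,0,-5,0,0,0,-1]
    - [0,0,-5,0,0,0,-1]
    - [0,0,-4,0,0,0,-1]
    - [0,0,0,0,0,0,-1]

```text
time_s: 16.07
eef_pos: [524.2, 12.5, 104.3]
ee_rot: [0.001, -0.099, 0.995, -0.0]
force: [0.5, -1.3, -1.7]
grip_width: 0.202
```

```bash
python3 -c "
from h import *
st()"
```

```text
t 16.07 pos [524.2  12.5 104.3] jaw 1.7689 fix wx,wy 0.0007 0.0019 F [ 0.5 -1.3 -1.7] T [-0.02  0.01 -0.08] w 0.202 q [-0.2   0.45  1.66 -0.    1.03 -1.97]
```

Position (524.2, 12.5) is on target. Easing the lips in.

play_rows:
  plan:
    - [-0.3,0.2,-3,0,0.002,0,-1]
    - [0,0,-3,0,0,0,-1]
    - [0,0,-2,0,0,0,-1]
    - [0,0,0,0,0,0,-1]

```text
time_s: 16.4
eef_pos: [523.9, 12.7, 95.3]
ee_rot: [-0.0, -0.099, 0.995, -0.0]
force: [-0.2, -0.2, -1.2]
grip_width: 0.198
```

```bash
python3 -c "
from h import *
st()"
```

```text
t 16.4 pos [523.9  12.7  95.3] jaw 1.7689 fix wx,wy 0.0007 -0.0005 F [-0.2 -0.2 -1.2] T [0.02 0.   0.04] w 0.198 q [-0.2   0.46  1.67 -0.    1.01 -1.97]
```

play_rows:
  plan:
    - [0,0,-2,0,0,0,-1]
    - [0,0,-2,0,0,0,-1]
    - [0,0,-2,0,0,0,-1]

```text
time_s: 16.65
eef_pos: [525.5, 12.5, 91.7]
ee_rot: [0.002, -0.099, 0.995, -0.001]
force: [-3.6, 0.5, 12.2]
grip_width: 0.2
```

```bash
python3 -c "
from h import *
st()"
```

```text
t 16.65 pos [525.5  12.5  91.7] jaw 1.7689 fix wx,wy 0.0015 0.0043 F [-3.6  0.5 12.2] T [ 0.04  1.02 -0.05] w 0.2 q [-0.2   0.47  1.67 -0.    1.   -1.97]
```

play_rows:
  plan:
    - [-1,0,-2,0.001,0.004,0,-1]
    - [-0.3,0,-2,0,0.001,0,-1]
    - [0,0,-2,0,0,0,-1]

```text
time_s: 16.9
eef_pos: [526.0, 12.2, 90.4]
ee_rot: [0.002, -0.099, 0.995, -0.001]
force: [-5.7, 2.2, 15.9]
grip_width: 0.198
```

```bash
python3 -c "
from h import *
st()"
```

```text
t 16.9 pos [526.   12.2  90.4] jaw 1.7692 fix wx,wy 0.0019 0.0049 F [-5.7  2.2 15.9] T [ 0.15  1.41 -0.11] w 0.198 q [-0.2   0.47  1.67 -0.    1.   -1.97]
```

play_rows:
  plan:
    - [-2,0.3,1,0.002,0.006,0,-1]
    - [-0.5,0,0,0,0,0,-1]
    - [0,0,0,0,0,0,-1]

```text
time_s: 17.15
eef_pos: [524.7, 12.1, 94.2]
ee_rot: [0.001, -0.099, 0.995, -0.001]
force: [-2.2, -0.1, 0.1]
grip_width: 0.197
```

```bash
python3 -c "
from h import *
st()"
```

```text
t 17.15 pos [524.7  12.1  94.2] jaw 1.7694 fix wx,wy 0.0012 0.003 F [-2.2 -0.1  0.1] T [-0.06  0.71  0.03] w 0.197 q [-0.2   0.46  1.67 -0.    1.01 -1.97]
```

play_rows:
  plan:
    - [-0.8,0.3,0,0.001,0.003,0,-1]
    - [0,0,0,0,0,0,0]
    - [0,0,0,0,0,0,0.2]
    - [0,0,0,0,0,0,0.2]
    - [0,0,5,0,0,0,0.2]

```text
time_s: 17.57
eef_pos: [523.6, 12.5, 98.4]
ee_rot: [-0.0, -0.099, 0.995, 0.0]
force: [-0.2, -0.5, 0.0]
grip_width: 0.599
```

play_rows:
  plan:
    - [0,0,20,0,0,0,0.2]
    - [0,0,20,0,0,0,0.2]
    - [0,0,0,0,0,0,-1]
    - [0,0,0,0,0,0,-1]
    - [0,0,0,0,0,0,-1]

```text
time_s: 17.98
eef_pos: [523.4, 12.5, 140.5]
ee_rot: [-0.001, -0.099, 0.995, 0.0]
force: [0.6, -0.5, -0.2]
grip_width: 0.179
```

play_rows:
  plan:
    - [0,0,0,0,0,0,-1]
    - [0,0,0,0,0,0,-1]
    - [0,0,0,0,0,0,-1]
    - [0,0,0,0,0,0,-1]

```text
time_s: 18.32
eef_pos: [522.4, 12.7, 138.0]
ee_rot: [-0.003, -0.099, 0.995, 0.001]
force: [0.1, -0.6, -0.2]
grip_width: -0.001
```

```bash
python3 -c "
from h import *
st()
c=cap('wrist');import pickle;pickle.dump(c,open('p1.pkl','wb'))
cv2.imwrite('pics/p1.png',c['img'])"
```

```text
t 18.32 pos [522.4  12.7 138. ] jaw 1.7694 fix wx,wy -0.0009 -0.0056 F [ 0.1 -0.6 -0.2] T [-0.01 -0.02  0.04] w -0.001 q [-0.2   0.4   1.63 -0.    1.12 -1.97]
```

View pics/p1.png

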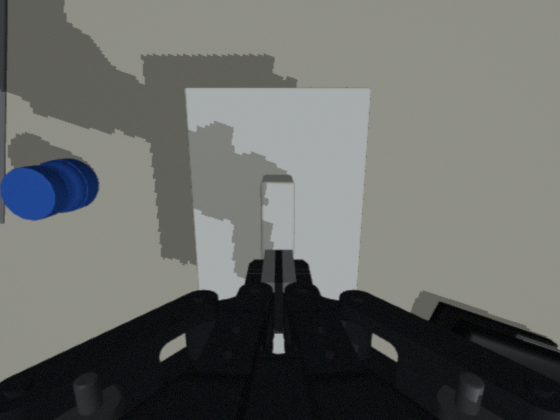

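The cover rests level on the box with the shut fingertips over the rib (rib near edge at (278,180)). Now pressing straight down at the centre.

play_rows:
  plan:
    - [0.6,-0.6,-8,-0.001,-0.006,0,-1]
    - [0,0,-5,0,0,0,-1]
    - [0,0,0,0,0,0,-1]

```text
time_s: 18.62
eef_pos: [522.9, 12.1, 124.2]
ee_rot: [0.0, -0.099, 0.995, 0.0]
force: [-0.4, 0.1, -0.6]
grip_width: 0.003
```

play_rows:
  plan:
    - [0,0,-3,0,0,0,-1]
    - [0,0,-3,0,0,0,-1]

```text
time_s: 18.78
eef_pos: [523.9, 12.0, 119.2]
ee_rot: [0.001, -0.099, 0.995, -0.0]
force: [-0.7, 0.1, 14.3]
grip_width: 0.001
```

```bash
python3 -c "
from h import *
st()"
```

```text
t 18.78 pos [523.9  12.  119.2] jaw 1.7694 fix wx,wy 0.0004 0.0028 F [-0.7  0.1 14.3] T [0.1  0.07 0.  ] w 0.001 q [-0.2   0.43  1.65  0.    1.06 -1.97]
```

play_rows:
  plan:
    - [-0.6,0,-3,0,0.003,0,-1]
    - [-0.3,0,-4,0,0,0,-1]
    - [0,0,-4,0,0,0,-1]

```text
time_s: 19.03
eef_pos: [525.5, 11.5, 112.9]
ee_rot: [0.004, -0.099, 0.995, -0.002]
force: [2.4, 0.2, 1.8]
grip_width: -0.004
```

```bash
python3 -c "
from h import *
st()"
```

```text
t 19.03 pos [525.5  11.5 112.9] jaw 1.7698 fix wx,wy 0.0025 0.0076 F [2.4 0.2 1.8] T [-0.01  0.07 -0.04] w -0.004 q [-0.2   0.43  1.66 -0.    1.04 -1.97]
```

Snapped through: the force fell and z is near the expected 111. One firm confirmation press, then retract.

play_rows:
  plan:
    - [-1.5,0.5,-2,0.002,0.008,0,-1]
    - [0,0,-3,0,0,0,-1]
    - [0,0,-4,0,0,0,-1]

```text
time_s: 19.28
eef_pos: [524.1, 11.9, 110.8]
ee_rot: [0.0, -0.1, 0.995, -0.001]
force: [-24.5, 1.9, 55.8]
grip_width: 0.001
```

```bash
python3 -c "
from h import *
st()"
```

```text
t 19.28 pos [524.1  11.9 110.8] jaw 1.7709 fix wx,wy 0.0019 0.0006 F [-24.5   1.9  55.8] T [ 0.34  4.23 -0.08] w 0.001 q [-0.2   0.44  1.66 -0.    1.05 -1.97]
```

play_rows:
  plan:
    - [0,0,10,0,0,0,-1]
    - [0,0,25,0,0,0,-1]
    - [0,0,30,0,0,0,-1]
    - [0,0,30,0,0,0,-1]
    - [0,0,20,0,0,0,-1]

```text
time_s: 19.7
eef_pos: [521.5, 12.6, 228.1]
ee_rot: [-0.004, -0.1, 0.995, 0.0]
force: [0.6, 0.6, 0.4]
grip_width: 0.002
```

play_rows:
  plan:
    - [-25,0,0,0,0,0,-1]
    - [-25,0,0,0,0,0,-1]
    - [-25,0,0,0,0,0,-1]
    - [0,0,0,0,0,0,-1]
    - [0,0,0,0,0,0,-1]

```text
time_s: 20.12
eef_pos: [445.9, 12.4, 233.1]
ee_rot: [0.002, -0.1, 0.995, -0.001]
force: [-0.2, -0.0, 0.3]
grip_width: 0.001
```

Run:
```python
from m2 import *
import pickle
st()
c=cap('wrist');pickle.dump(c,open('f.pkl','wb'))
u=np.array([np.cos(.198),np.sin(.198)]);v=np.array([-u[1],u[0]]);o=np.array([523,12.1])
q=quad(c,[o-90*u-54*v,o-90*u+54*v,o+90*u+54*v,o+90*u-54*v],79,w=4,sign=1);print(q.round(1))
s=cap('scene')
a=cv2.resize(s['img'][140:290,200:430],(520,340));b=cv2.resize(c['img'],(280,210))
o=np.zeros((340,800,3),np.uint8);o[:,:520]=a;o[:210,520:]=b
cv2.imwrite('pics/f.png',cv2.convertScaleAbs(o,alpha=1.3))
```

```text
t 20.12 pos [445.9  12.4 233.1] jaw 1.7714 fix wx,wy 0.0023 0.0033 F [-0.2 -0.   0.3] T [-0.02  0.04  0.02] w 0.001 q [-0.24  0.13  1.72 -0.    1.29 -2.01]Traceback (most recent call last):
  File "<stdin>", line 6, in <module>
  File "m2.py", line 19, in quad
    f=cv2.fitLine(pts,cv2.DIST_HUBER,0,.01,.01).ravel()
      ~~~~~~~~~~~^^^^^^^^^^^^^^^^^^^^^^^^^^^^^^
cv2.error: OpenCV(4.12.0) /io/opencv/modules/imgproc/src/linefit.cpp:50: error: (-215:Assertion failed) count > 0 in function 'fitLine2D_wods'
```

Run:
```python
from h import *
import pickle
c=pickle.load(open('f.pkl','rb'))
s=cap('scene')
u=np.array([np.cos(.198),np.sin(.198)]);v=np.array([-u[1],u[0]]);o=np.array([523,12.1])
# predicted plate corners if home(79) vs not snapped (90), drawn on scene
im=s['img'].copy()
P=lambda z:np.array([proj(s,(*p,z)) for p in(o-90*u-54*v,o-90*u+54*v,o+90*u+54*v,o+90*u-54*v)])
a=cv2.resize(im[140:290,200:430],None,fx=3.4,fy=3.4);a=a[:,:782]
for z,col in((79,(0,255,0)),(90,(0,0,255))): 
    for p in P(z): cv2.circle(a,tuple(((p-[200,140])*3.4).astype(int)),4,col,1)
cv2.imwrite('pics/f.png',cv2.convertScaleAbs(a,alpha=1.2))
g=cv2.GaussianBlur(cv2.cvtColor(c["img"],cv2.COLOR_BGR2GRAY),(3,3),0).astype(int)
for n,(p,r) in dict(near=(o-90*u,v),left=(o-54*v,u),right=(o+54*v,u)).items():
    E=[]
    for t in np.linspace(-45,45,25) if n=="near" else np.linspace(-80,0,25):
        nn=(o-p)/np.hypot(*(o-p)); ks=np.arange(-5,5.1,.25)
        X=np.array([proj(c,(*(p+t*r+k*nn),79)) for k in ks],np.float32)
        pr=cv2.remap(g.astype(np.float32),X[:,0],X[:,1],cv2.INTER_LINEAR).ravel();d=np.gradient(pr)
        if d.max()>2:E.append((t,ks[np.argmax(d)]))
    E=np.array(E)
    if len(E)>5:print(n,"inward offset at z79: median",np.median(E[:,1]),"slope",np.polyfit(E[:,0],E[:,1],1)[0].round(4),len(E))
    else: print(n,len(E))
```

```text
near inward offset at z79: median 0.5 slope 0.0003 25
left inward offset at z79: median -0.75 slope -0.0033 25
right 0
```

View pics/f.png

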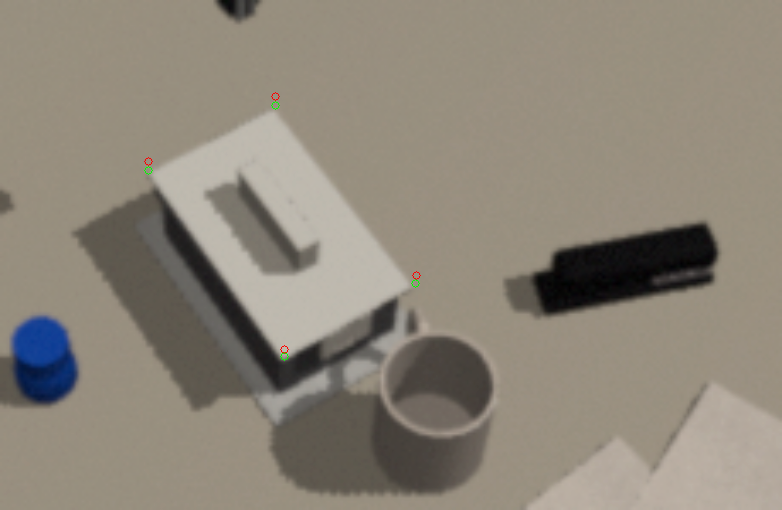

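The scene shows the cover flat on the box. All four plate corners are nearer the green "home" marks than the red "11 mm up" ones, and the mug and stapler are undisturbed. Handing in.

```bash
python3 -c "
from h import *
st(); print(ctrl.finish_job())"
```

```text
t 20.22 pos [446.4  12.4 232.8] jaw 1.7716 fix wx,wy 0.0022 0.0028 F [-0.2  0.6 -0.3] T [-0.06 -0.   -0.02] w -0.0 q [-0.23  0.14  1.72 -0.    1.29 -2.01]
the job is handed in; nothing more can be done
None
```

The specimen jar is standing in the pocket, the cover is pressed home on the box, and the job was handed in at 20.2 s of the 72 s allowed; no verdict is reported.

**Jar:** I set it down at the pocket and released it without contact force. A wrist picture taken after release shows it standing inside the ring. One automatic estimate of its centre came out about 4 mm off the pocket centre. I put that down to its mask taking in the jar's side, and did not resolve it further.

**Cover:**
- I lowered it in the grip onto the catches. Pressing while still gripped loaded the -x end more than the other, so I let go and pressed the rib's centre with shut fingers.
- It gave way at about 14 N, then met a hard stop with the rib top at 110.8 mm, where 111 mm is home. That confirming press reached 56 N on the fingertips, below the 120 N wrist limit.

**Last checks:**
- **Height and level:** in the scene view the plate's corners lie closer to the predicted home position than to the unsnapped one.
- **Position:** the wrist view puts the near and left plate edges within 0.8 mm of the expected place, with a slope of at most 0.003 rad. The right edge gave no reading, and the four-edge fit failed because the gripper hid part of the plate.
- **Catches:** I had no direct reading of them. The snap is judged from the force drop, the stop height and the pictures.
- **Bystanders:** the mug and stapler look undisturbed in the last picture. The sanitiser and pill jar were not looked at again after the jar was lifted out.

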